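# Find the case with the loose part and hold it out

## Robot

A 6-joint arm with a two-finger parallel gripper is mounted at the origin on a cart in front of the work surface, level with it; the furniture and walls round the work are solid. World frame = base frame: x ahead of the robot, y to its left, z up, the work surface at z = 0. Lengths are in m, angles in rad, forces in N, time in s.
With the tool pointing down it reaches from about 0.35 to 0.775 m from the base axis. Payload 5.5 kg.
Tool frame: the origin (TCP) lies midway between the tips of the shut fingers; the grasp point (between the pads) lies 19 mm behind it; z points along the fingers, y is the direction in which the jaws open and shut (so a half turn about z gives the same grasp; the last joint's range is limited). The gripper opens to 85 mm and grips with 20 to 120 N. Pads are 22 mm wide; open, the fingers measure 114 mm over their backs; the gripper's body (76 mm by 85 mm) begins 54 mm behind the grasp point. The pads swing forward as they close: fully open they stand 13 mm farther back than shut.
Start: joints at [-1.241, 0.313, 0.046, 1.304, 0, 1.431], TCP at [0.26, -0.513, 0.231] pointing down, gripper open.
Joint ranges: [-2.76, 2.76], [-0.86, 1.69], [-1.03, 1.26], [-2.2, 2.34], [-1.47, 1.5], [-3.14, 3.14]. Speed limits (rad/s): [2.57, 2.57, 3.14, 3.14, 3.14, 3.14].

## Interface

Orientations are given as a unit quaternion [w, x, y, z].
In Python, from workcell import env gives the robot as it stands.
- The arm moves only by the shell command python3 -m creep 'ROWS' [OPENING] [FORCE]. ROWS is JSON, a list of rows, each a list of 6 numbers: the shift along the tool's x, y, z in m, then the turn, a rotation vector about the tool's x, y, z in degrees. A call has exactly 8 rows; each row is the pose to reach, as a shift and turn from the pose commanded when the call began, along the tool's axes at that moment; what a row does not reach only later rows make up. A row lasts 1/10 s, in which the tool goes at most 50 mm and 8.59 degrees, less where a joint would pass 70% of its speed; a pose out of reach is approached as far as the arm can. A call with a gripper value outside its range is refused whole. OPENING is the finger opening in m, from 0 to 0.0854, set as the call begins (- or left out, the last holds). The fingers move at their own pace and stop on an object; FORCE is the grip in N (left out, the last holds). Time passes only in rows, so rows that repeat a pose let the fingers close, or fill a call up. It gives the time, the measured TCP pose, the force and the opening at its end, in the units of the state.
- env.get_state(): the state, without advancing time (a new reading comes with each control period).
- env.read_camera(name): name is "side" or "top"; returns (picture, depth): 384x512x3 uint8, blue, green, red; 384x512 float32, m along the optical axis (not along the pixel's ray), 0 where there is no reading.
- env.camera_params(name): a dict with "fx", "fy", "cx", "cy" (pixels), "position" and "orientation" of the camera in the world. Camera axes: x right, y up, looking along -z (the intrinsics and any distortion apply to the point x, -y, -z); pixel columns grow to the right and rows downward; lengths in m; the calibration is good to about 2 mm. A picture is of the moment at which its call begins. camera_params takes no time and is no camera call.
- env.hand_in(): hands the job in, once; it reports no verdict.
The state is a dict: "clock": time; "joint_pos": joint angles; "qvel": joint speeds; "tau": joint torques, N m; "tcp_pos": TCP position; "orientation": TCP orientation; "wrist_force": force on the tool from outside, world axes, zero at the start; "ft_torque": the same for the moment, N m; "finger_gap": finger opening in m.
Only numpy, scipy, OpenCV 4.12 (cv2) and the standard library are available. Lean on these libraries where they do the work, as an engineer would, in place of code of your own. Each camera call takes 0.05 s, during which the arm holds its last target. There are 200 camera calls.

## Task

One of the three grey steel cases has a part rattling loose inside: shake them to find out which. Set the two quiet cases down flat inside the shallow tray, without dropping them, and let go of them; then finish while still holding the rattling case in the gripper, level and still, up in the air a hand's breadth or two above the plywood board, where a colleague can look at it. Leave the tape measure, hole saw and nut where they are.

Things in the scene. Friction and masses are not known exactly. Their poses are not given: they have to be found in the camera images.
- case_a_center (a point): centre (half-way up) of one of three sealed cases that look exactly alike: grey steel box 104 mm long (its x axis), 52 mm wide (its y axis), 48 mm high, z up, a small latch on each short end, standing flat on the bench; about 0.45 kg with its content, varying; the lid cannot be opened. Take it across its 52 mm width.
- case_b_center (a point): centre of the second case, outwardly just like case_a
- case_c_center (a point): centre of the third case, outwardly just like case_a
- case_a: the same case, origin at the centre of its underside. All three cases: inside is a 0.3 kg steel slug. In two cases it sticks fast in the middle of the floor; in one of the three, a different one each time, it (loose_slug) can slide along the case, up to 31 mm either way from the middle, stopping hard at the ends. No pose of the slugs is given.
- case_b: the same second case, origin at the centre of its underside. All three cases: a loose slug slides when its case is tipped end-down by more than about 8 degrees (tip 20 degrees or more for half a second to be sure) or jerked lengthwise, and stays where it is while the case is level and still.
- case_c: the same third case, origin at the centre of its underside. All three cases: tip one end down and level it, then the other end: between the two level poses the moment felt in the grip differs by about 0.18 N m, about the horizontal axis across the case, if the slug is loose, and hardly at all if it sticks.
- tray: fixed shallow open steel tray, 274 mm along its x, 120 mm along its y, 19 mm high over its rolled rim, walls 4 mm, floor 4 mm above the bench; origin at the centre of its underside; two cases fit lengthwise, one behind the other, along its x, their centres about 62 mm either side of the middle
- board_top (a point): centre of the top face of a fixed plywood board, 80 mm (x) x 120 mm (y) x 12 mm thick, lying on the bench at the far side of the work; top face 12 mm above the bench
- tape_measure_center (a point): bystander, loose: tape measure lying on its side, 76x79x33 mm; point at its centre
- hole_saw_center (a point): bystander, loose: dark round hole saw standing on its teeth, 50 mm across, 61 mm high with its shank; point on its axis 25 mm up
- nut_a_center (a point): bystander, loose: rusty hex nut 34x30x14 mm lying flat; point at its centre

How it is judged:
On the way, in this order (a step that is already met when the one before it is completed fails the run):
1. a case is lifted in the gripper and shaken: moved faster than 0.2 m/s or turned faster than 0.5 rad/s in the air (((height (world z) of case_a_center above 0.06 m and contact force between case_a and the fingers above 1 N and (linear speed of case_a above 0.2 m/s or angular speed of case_a above 0.5 rad/s)) or (height (world z) of case_b_center above 0.06 m and contact force between case_b and the fingers above 1 N and (linear speed of case_b above 0.2 m/s or angular speed of case_b above 0.5 rad/s)) or (height (world z) of case_c_center above 0.06 m and contact force between case_c and the fingers above 1 N and (linear speed of case_c above 0.2 m/s or angular speed of case_c above 0.5 rad/s)))), for 0.06 s.
2. a quiet case stands flat in the tray, let go (((x of case_a_center in the frame of tray between -0.11 and 0.11 m and y of case_a_center in the frame of tray between -0.045 and 0.045 m and z of case_a_center in the frame of tray between 0.018 and 0.035 m and angle between case_a_center's own z axis and vertical below 0.1 rad and linear speed of case_a below 0.03 m/s and contact force between case_a and the fingers below 0.1 N and distance between loose_slug and case_a_center above 0.045 m) or (x of case_b_center in the frame of tray between -0.11 and 0.11 m and y of case_b_center in the frame of tray between -0.045 and 0.045 m and z of case_b_center in the frame of tray between 0.018 and 0.035 m and angle between case_b_center's own z axis and vertical below 0.1 rad and linear speed of case_b below 0.03 m/s and contact force between case_b and the fingers below 0.1 N and distance between loose_slug and case_b_center above 0.045 m) or (x of case_c_center in the frame of tray between -0.11 and 0.11 m and y of case_c_center in the frame of tray between -0.045 and 0.045 m and z of case_c_center in the frame of tray between 0.018 and 0.035 m and angle between case_c_center's own z axis and vertical below 0.1 rad and linear speed of case_c below 0.03 m/s and contact force between case_c and the fingers below 0.1 N and distance between loose_slug and case_c_center above 0.045 m))), for 0.2 s.
3. both quiet cases stand flat in the tray, let go ((((x of case_b_center in the frame of tray between -0.11 and 0.11 m and y of case_b_center in the frame of tray between -0.045 and 0.045 m and z of case_b_center in the frame of tray between 0.018 and 0.035 m and angle between case_b_center's own z axis and vertical below 0.1 rad and linear speed of case_b below 0.03 m/s and contact force between case_b and the fingers below 0.1 N and distance between loose_slug and case_b_center above 0.045 m) and (x of case_c_center in the frame of tray between -0.11 and 0.11 m and y of case_c_center in the frame of tray between -0.045 and 0.045 m and z of case_c_center in the frame of tray between 0.018 and 0.035 m and angle between case_c_center's own z axis and vertical below 0.1 rad and linear speed of case_c below 0.03 m/s and contact force between case_c and the fingers below 0.1 N and distance between loose_slug and case_c_center above 0.045 m)) or ((x of case_a_center in the frame of tray between -0.11 and 0.11 m and y of case_a_center in the frame of tray between -0.045 and 0.045 m and z of case_a_center in the frame of tray between 0.018 and 0.035 m and angle between case_a_center's own z axis and vertical below 0.1 rad and linear speed of case_a below 0.03 m/s and contact force between case_a and the fingers below 0.1 N and distance between loose_slug and case_a_center above 0.045 m) and (x of case_c_center in the frame of tray between -0.11 and 0.11 m and y of case_c_center in the frame of tray between -0.045 and 0.045 m and z of case_c_center in the frame of tray between 0.018 and 0.035 m and angle between case_c_center's own z axis and vertical below 0.1 rad and linear speed of case_c below 0.03 m/s and contact force between case_c and the fingers below 0.1 N and distance between loose_slug and case_c_center above 0.045 m)) or ((x of case_a_center in the frame of tray between -0.11 and 0.11 m and y of case_a_center in the frame of tray between -0.045 and 0.045 m and z of case_a_center in the frame of tray between 0.018 and 0.035 m and angle between case_a_center's own z axis and vertical below 0.1 rad and linear speed of case_a below 0.03 m/s and contact force between case_a and the fingers below 0.1 N and distance between loose_slug and case_a_center above 0.045 m) and (x of case_b_center in the frame of tray between -0.11 and 0.11 m and y of case_b_center in the frame of tray between -0.045 and 0.045 m and z of case_b_center in the frame of tray between 0.018 and 0.035 m and angle between case_b_center's own z axis and vertical below 0.1 rad and linear speed of case_b below 0.03 m/s and contact force between case_b and the fingers below 0.1 N and distance between loose_slug and case_b_center above 0.045 m)))), for 0.2 s.
At the end, for the whole second after the job is handed in: both quiet cases stand flat (within 0.1 rad) inside the tray, at rest and let go; the rattling case is still held in the fingers, its centre 90 to 330 mm above the bench and within 60 mm, seen from above, of the board's centre, level within 0.2 rad and still (under 0.03 m/s) (((((x of case_b_center in the frame of tray between -0.11 and 0.11 m and y of case_b_center in the frame of tray between -0.045 and 0.045 m and z of case_b_center in the frame of tray between 0.018 and 0.035 m and angle between case_b_center's own z axis and vertical below 0.1 rad and linear speed of case_b below 0.03 m/s and contact force between case_b and the fingers below 0.1 N and distance between loose_slug and case_b_center above 0.045 m) and (x of case_c_center in the frame of tray between -0.11 and 0.11 m and y of case_c_center in the frame of tray between -0.045 and 0.045 m and z of case_c_center in the frame of tray between 0.018 and 0.035 m and angle between case_c_center's own z axis and vertical below 0.1 rad and linear speed of case_c below 0.03 m/s and contact force between case_c and the fingers below 0.1 N and distance between loose_slug and case_c_center above 0.045 m)) and (distance between loose_slug and case_a_center below 0.045 m and contact force between case_a and the fingers above 1 N and height (world z) of case_a_center between 0.09 and 0.33 m and horizontal distance between case_a_center and board_top below 0.06 m and angle between case_a_center's own z axis and vertical below 0.2 rad and linear speed of case_a below 0.03 m/s)) or (((x of case_a_center in the frame of tray between -0.11 and 0.11 m and y of case_a_center in the frame of tray between -0.045 and 0.045 m and z of case_a_center in the frame of tray between 0.018 and 0.035 m and angle between case_a_center's own z axis and vertical below 0.1 rad and linear speed of case_a below 0.03 m/s and contact force between case_a and the fingers below 0.1 N and distance between loose_slug and case_a_center above 0.045 m) and (x of case_c_center in the frame of tray between -0.11 and 0.11 m and y of case_c_center in the frame of tray between -0.045 and 0.045 m and z of case_c_center in the frame of tray between 0.018 and 0.035 m and angle between case_c_center's own z axis and vertical below 0.1 rad and linear speed of case_c below 0.03 m/s and contact force between case_c and the fingers below 0.1 N and distance between loose_slug and case_c_center above 0.045 m)) and (distance between loose_slug and case_b_center below 0.045 m and contact force between case_b and the fingers above 1 N and height (world z) of case_b_center between 0.09 and 0.33 m and horizontal distance between case_b_center and board_top below 0.06 m and angle between case_b_center's own z axis and vertical below 0.2 rad and linear speed of case_b below 0.03 m/s)) or (((x of case_a_center in the frame of tray between -0.11 and 0.11 m and y of case_a_center in the frame of tray between -0.045 and 0.045 m and z of case_a_center in the frame of tray between 0.018 and 0.035 m and angle between case_a_center's own z axis and vertical below 0.1 rad and linear speed of case_a below 0.03 m/s and contact force between case_a and the fingers below 0.1 N and distance between loose_slug and case_a_center above 0.045 m) and (x of case_b_center in the frame of tray between -0.11 and 0.11 m and y of case_b_center in the frame of tray between -0.045 and 0.045 m and z of case_b_center in the frame of tray between 0.018 and 0.035 m and angle between case_b_center's own z axis and vertical below 0.1 rad and linear speed of case_b below 0.03 m/s and contact force between case_b and the fingers below 0.1 N and distance between loose_slug and case_b_center above 0.045 m)) and (distance between loose_slug and case_c_center below 0.045 m and contact force between case_c and the fingers above 1 N and height (world z) of case_c_center between 0.09 and 0.33 m and horizontal distance between case_c_center and board_top below 0.06 m and angle between case_c_center's own z axis and vertical below 0.2 rad and linear speed of case_c below 0.03 m/s)))); the arm keeps its last pose, push and grip.
It fails at once if a case is dropped (over 0.7 m/s while not in the fingers) ((contact force between case_a and the fingers below 0.1 N and linear speed of case_a above 0.7 m/s) or (contact force between case_b and the fingers below 0.1 N and linear speed of case_b above 0.7 m/s) or (contact force between case_c and the fingers below 0.1 N and linear speed of case_c above 0.7 m/s)).
It fails at once if tape measure, hole saw or nut shifted by more than 30 mm (distance of any of tape_measure_center, hole_saw_center, nut_a_center from where it was at the start of the episode above 0.03 m).
It also fails if it takes over 72 s, if anything falls off the work surface, if the arm or the gripper's body presses on something with over 40 N, if the wrist force passes 120 N, or if a joint passes its speed limit or range.

## Working session

There is one attempt and no reset: what is moved stays moved. The work goes in short steps, Python scripts to look and compute and a shell command to move; the robot and the scene stay as the last step left them, time stands still between calls to the robot, and variables do not carry over. Pictures are saved under pics/ and viewed, about 8 in all and at most 12, crops included, and the job is handed in when it is done.

```bash
ls; mkdir -p pics; python3 - <<'E'
from workcell import env
import cv2,numpy as np
for n in ("top","side"):
    im,d=env.read_camera(n); cv2.imwrite(f"pics/{n}0.png",im); np.save(f"/tmp/{n}d.npy",d); print(env.camera_params(n))
print(env.get_state())
E
```

```text
pics
{'fx': 392.74435157127795, 'fy': 392.74435157127795, 'cx': 258.8691133065213, 'cy': 190.93167753196678, 'position': array([ 0.38575096, -0.17599232,  0.98993899]), 'orientation': array([-0.69731241, -0.05676412,  0.06049907,  0.71195021])}
{'fx': 454.9391047559323, 'fy': 454.9391047559323, 'cx': 256.2052964742339, 'cy': 188.18020851117876, 'position': array([ 0.12434781, -0.92767914,  0.40920606]), 'orientation': array([ 0.81331322,  0.52481082, -0.14559688, -0.20468696])}
{'clock': 0.1, 'joint_pos': array([-1.24059276e+00,  3.13938945e-01,  4.50997001e-02,  1.30358578e+00,
       -2.66949584e-06,  1.43117069e+00]), 'qvel': array([-6.33853632e-04, -6.79105545e-05,  2.51462014e-03, -2.73039026e-04,
       -7.86091352e-04,  9.03416548e-04]), 'tau': array([ 1.35974049e-03, -4.81727886e+01,  2.99242187e+01,  1.28778993e-02,
       -1.61746543e-04, -9.93236853e-06]), 'tcp_pos': array([ 0.26015373, -0.51228206,  0.23049318]), 'orientation': array([-8.10528520e-04,  9.72533900e-01,  2.32759855e-01, -7.88098681e-05]), 'wrist_force': array([ 0.52291864, -0.19904652, -0.05984957]), 'ft_torque': array([-0.00648048,  0.00505162, -0.03111085]), 'finger_gap': 0.08567427513332385}
```

View pics/top0.png

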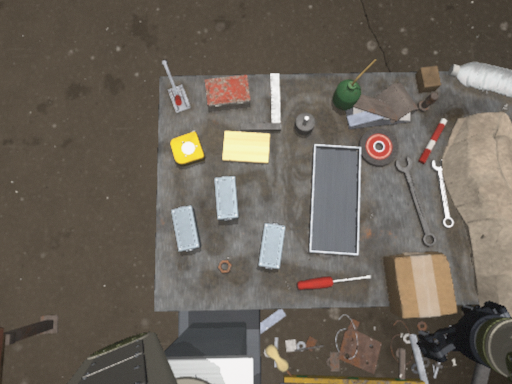

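View pics/side0.png

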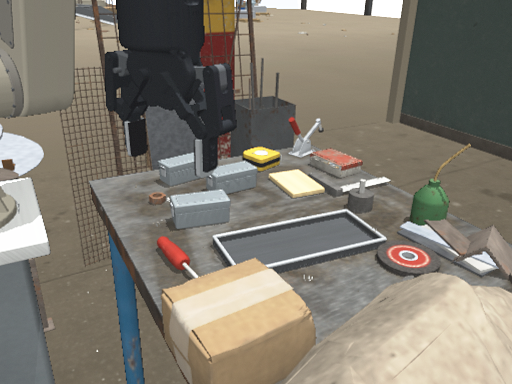

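The top view shows the cases at about (227,198), (185,228) and (272,246). The tray is at (336,200), the board at (246,147), the tape at (187,148), the hole saw at (305,123) and the nut at (225,266). Next I'll measure them from the depth image.

```bash
cat > h.py <<'E'
from workcell import env
import cv2,numpy as np
from scipy.spatial.transform import Rotation as R
def rot(q): return R.from_quat(np.roll(q,-1))
def world(n,d):
    p=env.camera_params(n); v,u=np.mgrid[:384,:512]
    c=np.stack([(u-p['cx'])/p['fx']*d,-(v-p['cy'])/p['fy']*d,-d],-1)
    return c@rot(p['orientation']).as_matrix().T+p['position']
def rect(W,m):
    p=W[m][:,:2].astype(np.float32); (c,s,a)=cv2.minAreaRect(p*1000)
    if s[0]<s[1]: s=s[::-1]; a+=90
    return np.round(np.array(c)/1000,4),np.round(s,1),round((a+90)%180-90,1)
def cases(W,lo=0.040,hi=0.058):
    m=((W[...,2]>lo)&(W[...,2]<hi)).astype(np.uint8)
    n,l,st,_=cv2.connectedComponentsWithStats(m)
    return [(rect(W,l==i),st[i,4],round(float(np.median(W[...,2][l==i])),4),np.round(W[l==i][:,:2].mean(0),4)) for i in range(1,n) if st[i,4]>250]
E
python3 - <<'E'
from h import *
d=np.load('/tmp/topd.npy'); W=world('top',d); im=cv2.imread('pics/top0.png')
for r in cases(W): print(r)
for n,(u,v) in dict(board=(246,147),tape=(187,148),saw=(305,123),nut=(220,266),tray=(336,200),bench=(270,180)).items(): print(n,W[v,u].round(4))
hsv=cv2.cvtColor(im,cv2.COLOR_BGR2HSV)
m=np.zeros((384,512),bool); m[120:170,215:280]=True
m&=(hsv[...,0]>18)&(hsv[...,0]<35)&(hsv[...,1]>70)&(hsv[...,2]>150); print('board',rect(W,m))
m=np.zeros((384,512),bool); m[138:260,300:368]=True
m&=(W[...,2]>.014)&(W[...,2]<.026); print('tray',rect(W,m),m.sum())
E
```

```text
((array([ 0.8276, -0.7633]), array([162.2,  58.4]), 56.2), np.int32(601), 0.0495, array([ 0.8257, -0.7517]))
((array([ 0.6525, -0.7122]), array([255.5, 107.2]), -55.1), np.int32(1239), 0.0497, array([ 0.6705, -0.7297]))
((array([ 0.5316, -0.1012]), array([110.1,  52.3]), 4.3), np.int32(914), 0.0483, array([ 0.5304, -0.1014]))
((array([ 0.4588, -0.0022]), array([111. ,  52.4]), 11.0), np.int32(958), 0.0481, array([ 0.458 , -0.0033]))
((array([ 0.413 , -0.2094]), array([110.4,  52. ]), -9.7), np.int32(968), 0.0484, array([ 0.4127, -0.2093]))
board [ 0.6646 -0.1522  0.0127]
tape [ 0.6595 -0.0042  0.0318]
saw [ 0.7173 -0.3032  0.0375]
nut [ 0.3655 -0.0843  0.0158]
tray [ 0.5232 -0.3776  0.0067]
bench [ 0.5791 -0.2121  0.0016]
board (array([ 0.6678, -0.1521]), array([121. ,  80.4]), 85.3)
tray (array([ 0.5283, -0.3733]), array([276.2, 122.3]), -5.0) 746
```

```bash
cat >> h.py <<'E'
def go(x,y,z,yaw,s=None):
    "shift (mm) and turn (deg) in tool axes from the pose now to TCP x,y,z, tool down, tool x at yaw"
    s=s or env.get_state(); r=rot(s['orientation'])
    t=R.from_euler('z',yaw,degrees=True)*R.from_rotvec([np.pi,0,0])
    print('go mm',np.round(r.inv().apply(np.array([x,y,z])-s['tcp_pos'])*1000,1),'deg',np.round((r.inv()*t).as_rotvec(degrees=True),2),'t',round(s['clock'],2))
E
python3 -c "
from h import *
go(.5312,-.1012,.12,4.3)"; python3 -m creep 2>&1 | head -5
```

```text
go mm [ 427.8 -243.6  111. ] deg [-9.000e-02  1.000e-02  2.262e+01] t 0.1
invalid input
```

```bash
python3 -m creep '[[0.03,-0.017,0.005,0,0,2],[0.07,-0.04,0.01,0,0,5],[0.11,-0.063,0.02,0,0,8],[0.15,-0.085,0.03,0,0,11],[0.19,-0.108,0.04,0,0,14],[0.23,-0.131,0.05,0,0,17],[0.27,-0.154,0.06,0,0,20],[0.3,-0.171,0.07,0,0,22.6]]' 0.085 90
python3 -c "
from h import *
go(.5312,-.1012,.12,4.3)"
```

```text
clock: 0.9
tcp_pos: [0.451, -0.2219, 0.1606]
orientation: [-0.0, 0.999, 0.037, -0.0]
wrist_force: [0.6, -0.6, -0.4]
finger_gap: 0.0851
go mm [  89.  -114.4   40.7] deg [-0.04  0.02 -0.02] t 0.9
```

```bash
python3 -m creep '[[0.02,-0.025,0.005,0,0,0],[0.045,-0.055,0.015,0,0,0],[0.065,-0.085,0.03,0,0,0],[0.082,-0.105,0.036,0,0,0],[0.089,-0.114,0.04,0,0,0],[0.089,-0.114,0.04,0,0,0],[0.089,-0.114,0.04,0,0,0],[0.089,-0.114,0.04,0,0,0]]'
python3 -c "
from h import *
im,d=env.read_camera('side'); cv2.imwrite('pics/side1.png',im)
go(.5312,-.1012,.009,4.3)"
```

```text
clock: 1.7
tcp_pos: [0.5302, -0.1052, 0.1217]
orientation: [0.0, 0.999, 0.037, 0.0]
wrist_force: [0.1, -0.5, 0.2]
finger_gap: 0.0845
go mm [  1.2  -4.1 112.7] deg [ 0.03 -0.02 -0.08] t 1.75
```

View pics/side1.png

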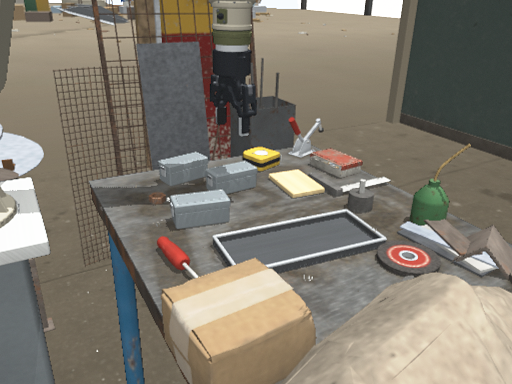

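The gripper, with its tips at about (245,130), hangs directly over the middle case at (232,177). I'll descend and grip it.

```bash
python3 -m creep '[[0.001,-0.002,0.02,0,0,0],[0.001,-0.004,0.045,0,0,0],[0.001,-0.004,0.07,0,0,0],[0.001,-0.004,0.09,0,0,0],[0.001,-0.004,0.104,0,0,0],[0.001,-0.004,0.112,0,0,0],[0.001,-0.004,0.112,0,0,0],[0.001,-0.004,0.112,0,0,0]]'
python3 -m creep '[[0,0,0,0,0,0],[0,0,0,0,0,0],[0,0,0,0,0,0],[0,0,0,0,0,0],[0,0,0,0,0,0],[0,0,0,0,0,0],[0,0,0,0,0,0],[0,0,0,0,0,0]]' 0.04 90
python3 -c "
from h import *
print(env.get_state()['ft_torque']); go(.5312,-.1012,.009,4.3)"
```

```text
clock: 2.55
tcp_pos: [0.5316, -0.1007, 0.01]
orientation: [0.0, 0.999, 0.037, 0.0]
wrist_force: [0.4, 0.5, -0.1]
finger_gap: 0.085
clock: 3.35
tcp_pos: [0.5323, -0.1006, 0.0106]
orientation: [0.001, 0.999, 0.038, 0.001]
wrist_force: [-0.9, -0.8, 5.4]
finger_gap: 0.051
[-0.1253295   0.21822957  0.07188119]
go mm [-1.1  0.5  1.6] deg [ 0.09 -0.12  0.01] t 3.35
```

```bash
python3 -m creep '[[0,0,-0.01,0,0,0],[0,0,-0.035,0,0,0],[0,0,-0.07,0,0,0],[0,0,-0.105,0,0,0],[0,0,-0.135,0,0,0],[0,0,-0.15,0,0,0],[0,0,-0.15,0,0,0],[0,0,-0.15,0,0,0]]'
python3 -m creep '[[0,0,0,0,8,0],[0,0,0,0,16,0],[0,0,0,0,24,0],[0,0,0,0,26,0],[0,0,0,0,26,0],[0,0,0,0,26,0],[0,0,0,0,26,0],[0,0,0,0,26,0]]'
python3 -m creep '[[0,0,0,0,-6,0],[0,0,0,0,-14,0],[0,0,0,0,-21,0],[0,0,0,0,-26,0],[0,0,0,0,-26,0],[0,0,0,0,-26,0],[0,0,0,0,-26,0],[0,0,0,0,-26,0]]'
python3 -c "
from h import *
s=env.get_state();print(s['ft_torque'],s['wrist_force']);go(.5312,-.1012,.16,4.3,s)"
python3 -m creep '[[0,0,0,0,-8,0],[0,0,0,0,-16,0],[0,0,0,0,-24,0],[0,0,0,0,-26,0],[0,0,0,0,-26,0],[0,0,0,0,-26,0],[0,0,0,0,-26,0],[0,0,0,0,-26,0]]'
python3 -m creep '[[0,0,0,0,6,0],[0,0,0,0,14,0],[0,0,0,0,21,0],[0,0,0,0,26,0],[0,0,0,0,26,0],[0,0,0,0,26,0],[0,0,0,0,26,0],[0,0,0,0,26,0]]'
python3 -c "
from h import *
s=env.get_state();print(s['ft_torque'],s['wrist_force'],s['finger_gap']);go(.528,-.373,.16,-5,s)"
```

```text
clock: 4.15
tcp_pos: [0.5306, -0.0997, 0.1587]
orientation: [-0.0, 0.999, 0.038, -0.0]
wrist_force: [0.6, -0.4, -6.0]
finger_gap: 0.0511
clock: 4.95
tcp_pos: [0.5324, -0.1003, 0.1596]
orientation: [-0.008, 0.974, 0.037, 0.225]
wrist_force: [1.0, 1.5, -4.5]
finger_gap: 0.0512
clock: 5.75
tcp_pos: [0.5306, -0.1, 0.1595]
orientation: [0.0, 0.999, 0.037, 0.001]
wrist_force: [-0.2, -0.3, -4.9]
finger_gap: 0.0508
[-0.01485396 -0.02372612  0.00830942] [-0.21034098 -0.34051486 -4.86842991]
go mm [ 0.5  1.3 -0.5] deg [ 0.01 -0.06 -0.  ] t 5.75
clock: 6.55
tcp_pos: [0.531, -0.1002, 0.1611]
orientation: [0.009, 0.974, 0.036, -0.223]
wrist_force: [-0.5, -0.1, -4.7]
finger_gap: 0.0507
clock: 7.35
tcp_pos: [0.5323, -0.1002, 0.1592]
orientation: [0.0, 0.999, 0.038, -0.0]
wrist_force: [0.3, -0.3, -5.1]
finger_gap: 0.0506
[0.05448549 0.01233089 0.00932965] [ 0.29927363 -0.32234769 -5.05853893] 0.050599894247811354
go mm [-25.  271.7  -0.7] deg [0.01 0.04 9.34] t 7.35
```

```bash
cat >> h.py <<'E'
def torq(n=8):
    T=[]
    for _ in range(n): T.append(env.get_state()['ft_torque']); env.read_camera('top')
    print('torque',np.mean(T,0).round(3),'sd',np.std(T,0).round(3))
E
python3 -c "
from h import *
torq()"
```

```text
torque [ 0.017  0.005 -0.014] sd [0.031 0.018 0.018]
```

The moment hardly changes between the two level poses (under 0.04 N m), so this case is quiet. It goes in the far tray slot.

```bash
python3 -c "
from h import *
go(.590,-.378,.06,-5)"
```

```text
go mm [ 37.6 281.6  99. ] deg [-0.    0.03  9.32] t 7.75
```

```bash
python3 -m creep '[[0.003,0.02,0,0,0,1],[0.009,0.06,0.01,0,0,2],[0.015,0.105,0.02,0,0,4],[0.021,0.15,0.035,0,0,6],[0.027,0.195,0.05,0,0,7.5],[0.032,0.235,0.07,0,0,9],[0.036,0.265,0.09,0,0,9.3],[0.038,0.281,0.099,0,0,9.3]]'
python3 -m creep '[[0.038,0.05,0,0,0,0],[0,0,0,0,0,0],[0,0,0,0,0,0],[0,0,0,0,0,0],[0,0,0,0,0,0],[0,0,0,0,0,0],[0,0,0,0,0,0],[0,0,0,0,0,0]]' >/dev/null --help 2>&1 | head -1
python3 -c "
from h import *
go(.590,-.378,.0155,-5)"
```

```text
clock: 8.55
tcp_pos: [0.5894, -0.3798, 0.0574]
orientation: [-0.0, 0.999, -0.045, -0.001]
wrist_force: [-1.9, 1.3, -4.6]
finger_gap: 0.0508
go mm [ 0.6 -1.8 41.9] deg [-0.05  0.13 -0.13] t 8.55
```

```bash
python3 -m creep '[[0,0,0,0,0,0],[0,0,0.008,0,0,0],[0,0,0.018,0,0,0],[0,0,0.027,0,0,0],[0,0,0.034,0,0,0],[0,0,0.038,0,0,0],[0,0,0.04,0,0,0],[0,0,0.04,0,0,0]]'
python3 -c "
from h import *
go(.590,-.378,.0145,-5)"
```

```text
clock: 9.35
tcp_pos: [0.5903, -0.3772, 0.0202]
orientation: [-0.0, 0.999, -0.043, -0.0]
wrist_force: [0.1, 0.3, -4.8]
finger_gap: 0.0508
go mm [-0.2  0.9  5.7] deg [-0.01  0.01  0.03] t 9.35
```

```bash
python3 -m creep '[[0,0,0.002,0,0,0],[0,0,0.004,0,0,0],[0,0,0.005,0,0,0],[0,0,0.006,0,0,0],[0,0,0.006,0,0,0],[0,0,0.006,0,0,0],[0,0,0.006,0,0,0],[0,0,0.006,0,0,0]]'
```

```text
clock: 10.15
tcp_pos: [0.5903, -0.3774, 0.0147]
orientation: [0.0, 0.999, -0.043, 0.0]
wrist_force: [-3.5, 1.2, -0.4]
finger_gap: 0.0508
```

Contact with the tray floor: the wrist force has dropped from -4.8 to -0.4 N. Release and lift.

```bash
python3 -m creep '[[0,0,0,0,0,0],[0,0,0,0,0,0],[0,0,0,0,0,0],[0,0,0,0,0,0],[0,0,-0.01,0,0,0],[0,0,-0.03,0,0,0],[0,0,-0.065,0,0,0],[0,0,-0.1,0,0,0]]' 0.066
python3 -c "
from h import *
go(.413,-.2094,.10,-9.7)"
```

```text
clock: 10.95
tcp_pos: [0.59, -0.3771, 0.1155]
orientation: [-0.0, 0.999, -0.043, -0.0]
wrist_force: [1.0, -0.4, 0.8]
finger_gap: 0.0661
go mm [-190.8 -151.6   15.7] deg [-0.03  0.04  4.72] t 10.95
```

```bash
python3 -m creep '[[-0.02,-0.016,0,0,0,1],[-0.05,-0.04,0,0,0,2],[-0.085,-0.067,0,0,0,3],[-0.12,-0.095,0,0,0,4],[-0.15,-0.12,0.005,0,0,4.7],[-0.175,-0.14,0.01,0,0,4.7],[-0.191,-0.152,0.015,0,0,4.7],[-0.191,-0.152,0.015,0,0,4.7]]' 0.085
python3 -c "
from h import *
im,d=env.read_camera('top'); cv2.imwrite('pics/top1.png',im); W=world('top',d)
for r in cases(W,.03,.058): print(r)
go(.413,-.2094,.0105,-9.7)"
```

```text
clock: 11.75
tcp_pos: [0.4108, -0.2071, 0.0995]
orientation: [-0.001, 0.996, -0.084, -0.001]
wrist_force: [0.3, -0.3, -0.4]
finger_gap: 0.085
((array([ 0.8238, -0.7636]), array([169.1,  56.3]), 54.6), np.int32(803), 0.0468, array([ 0.8239, -0.7518]))
((array([ 0.8375, -0.6308]), array([55.9, 46.3]), 5.2), np.int32(397), 0.04, array([ 0.8357, -0.6295]))
((array([ 0.8153, -0.1051]), array([110.1,  72. ]), -84.2), np.int32(873), 0.032, array([ 0.8158, -0.106 ]))
((array([ 0.7793, -0.5491]), array([84.4, 38.7]), 27.9), np.int32(423), 0.0389, array([ 0.7773, -0.5463]))
((array([ 0.6561, -0.7117]), array([257.2, 115.4]), -55.4), np.int32(1579), 0.0472, array([ 0.6692, -0.7242]))
((array([ 0.7239, -0.3021]), array([49.7, 47.6]), 47.1), np.int32(269), 0.0341, array([ 0.7229, -0.3023]))
((array([ 0.6609, -0.0012]), array([73.3, 72.7]), -72.8), np.int32(711), 0.0324, array([ 0.6608, -0.002 ]))
((array([ 0.5891, -0.3767]), array([109.8,  52.1]), -5.2), np.int32(942), 0.0523, array([ 0.5873, -0.3751]))
((array([ 0.459 , -0.0022]), array([111.1,  52.8]), 11.2), np.int32(984), 0.0482, array([ 0.4581, -0.0035]))
((array([ 0.3451, -0.5132]), array([179.6,  89.6]), -36.8), np.int32(352), 0.0466, array([ 0.3372, -0.5053]))
go mm [ 0.2  0.5 89.6] deg [ 0.03 -0.05  0.04] t 11.8
```

```bash
python3 -m creep '[[0,0,0.015,0,0,0],[0,0,0.035,0,0,0],[0,0,0.06,0,0,0],[0,0,0.078,0,0,0],[0,0,0.086,0,0,0],[0,0,0.089,0,0,0],[0,0,0.089,0,0,0],[0,0,0.089,0,0,0]]'
python3 -m creep '[[0,0,0,0,0,0],[0,0,0,0,0,0],[0,0,0,0,0,0],[0,0,0,0,0,0],[0,0,0,0,0,0],[0,0,0,0,0,0],[0,0,0,0,0,0],[0,0,0,0,0,0]]' 0.04 90
python3 -m creep '[[0,0,-0.01,0,0,0],[0,0,-0.035,0,0,0],[0,0,-0.07,0,0,0],[0,0,-0.105,0,0,0],[0,0,-0.135,0,0,0],[0,0,-0.15,0,0,0],[0,0,-0.15,0,0,0],[0,0,-0.15,0,0,0]]'
python3 -m creep '[[0,0,0,0,8,0],[0,0,0,0,16,0],[0,0,0,0,24,0],[0,0,0,0,26,0],[0,0,0,0,26,0],[0,0,0,0,26,0],[0,0,0,0,26,0],[0,0,0,0,26,0]]'
python3 -m creep '[[0,0,0,0,-6,0],[0,0,0,0,-14,0],[0,0,0,0,-21,0],[0,0,0,0,-26,0],[0,0,0,0,-26,0],[0,0,0,0,-26,0],[0,0,0,0,-26,0],[0,0,0,0,-26,0]]'
python3 -c "
from h import *
torq(5)"
python3 -m creep '[[0,0,0,0,-8,0],[0,0,0,0,-16,0],[0,0,0,0,-24,0],[0,0,0,0,-26,0],[0,0,0,0,-26,0],[0,0,0,0,-26,0],[0,0,0,0,-26,0],[0,0,0,0,-26,0]]'
python3 -m creep '[[0,0,0,0,6,0],[0,0,0,0,14,0],[0,0,0,0,21,0],[0,0,0,0,26,0],[0,0,0,0,26,0],[0,0,0,0,26,0],[0,0,0,0,26,0],[0,0,0,0,26,0]]'
python3 -c "
from h import *
torq(5);go(.466,-.368,.06,-5)"
```

```text
clock: 12.6
tcp_pos: [0.4142, -0.2101, 0.0111]
orientation: [0.001, 0.996, -0.084, 0.001]
wrist_force: [-0.5, 1.2, 0.2]
finger_gap: 0.0852
clock: 13.4
tcp_pos: [0.4138, -0.21, 0.0112]
orientation: [0.001, 0.996, -0.084, 0.001]
wrist_force: [-1.0, -0.4, 5.4]
finger_gap: 0.0509
clock: 14.2
tcp_pos: [0.4127, -0.2089, 0.1598]
orientation: [-0.0, 0.996, -0.084, -0.0]
wrist_force: [-1.3, -0.5, -4.4]
finger_gap: 0.0512
clock: 15.0
tcp_pos: [0.414, -0.2098, 0.1605]
orientation: [0.019, 0.971, -0.082, 0.224]
wrist_force: [-0.3, 0.5, -3.2]
finger_gap: 0.0511
clock: 15.8
tcp_pos: [0.4125, -0.209, 0.1604]
orientation: [0.0, 0.996, -0.085, 0.001]
wrist_force: [-0.1, 0.0, -4.7]
finger_gap: 0.0509
torque [ 0.007 -0.077 -0.017] sd [0.046 0.017 0.013]
clock: 16.85
tcp_pos: [0.4129, -0.2094, 0.1615]
orientation: [-0.018, 0.971, -0.083, -0.223]
wrist_force: [-0.1, -0.2, -5.2]
finger_gap: 0.0508
clock: 17.65
tcp_pos: [0.414, -0.2098, 0.1602]
orientation: [-0.0, 0.996, -0.084, -0.001]
wrist_force: [0.4, 0.4, -5.3]
finger_gap: 0.051
torque [0.024 0.068 0.002] sd [0.028 0.031 0.025]
go mm [ 78.5 147.6  99.7] deg [-0.03  0.06 -4.66] t 17.9
```

The moment changes by 0.145 N m, so this case rattles. I'll set it back where it was and fetch the last one.

```bash
python3 -m creep '[[0,0,0.02,0,0,0],[0,0,0.055,0,0,0],[0,0,0.09,0,0,0],[0,0,0.12,0,0,0],[0,0,0.138,0,0,0],[0,0,0.144,0,0,0],[0,0,0.144,0,0,0],[0,0,0.144,0,0,0]]'
python3 -m creep '[[0,0,0.001,0,0,0],[0,0,0.003,0,0,0],[0,0,0.004,0,0,0],[0,0,0.005,0,0,0],[0,0,0.005,0,0,0],[0,0,0.005,0,0,0],[0,0,0.005,0,0,0],[0,0,0.005,0,0,0]]'
```

```text
clock: 18.7
tcp_pos: [0.4141, -0.2099, 0.0171]
orientation: [0.0, 0.996, -0.084, 0.001]
wrist_force: [0.2, -0.1, -4.2]
finger_gap: 0.0508
clock: 19.5
tcp_pos: [0.4132, -0.2094, 0.0113]
orientation: [0.0, 0.996, -0.084, 0.0]
wrist_force: [0.1, 0.3, -3.4]
finger_gap: 0.0508
```

```bash
python3 -m creep '[[0,0,0.0005,0,0,0],[0,0,0.001,0,0,0],[0,0,0.001,0,0,0],[0,0,0.001,0,0,0],[0,0,0.001,0,0,0],[0,0,0.001,0,0,0],[0,0,0.001,0,0,0],[0,0,0.001,0,0,0]]'
python3 -m creep '[[0,0,0,0,0,0],[0,0,0,0,0,0],[0,0,0,0,0,0],[0,0,0,0,0,0],[0,0,-0.01,0,0,0],[0,0,-0.03,0,0,0],[0,0,-0.065,0,0,0],[0,0,-0.1,0,0,0]]' 0.075
python3 -c "
from h import *
go(.4589,-.0023,.10,11.1)"
```

```text
clock: 20.3
tcp_pos: [0.4132, -0.2094, 0.0112]
orientation: [0.0, 0.996, -0.084, 0.0]
wrist_force: [-3.3, 2.8, 7.3]
finger_gap: 0.0509
clock: 21.1
tcp_pos: [0.4128, -0.209, 0.1116]
orientation: [-0.0, 0.996, -0.084, -0.0]
wrist_force: [1.0, -0.8, -0.4]
finger_gap: 0.0751
go mm [  10.7 -211.5   11.7] deg [ -0.04   0.05 -20.78] t 21.1
```

```bash
python3 -m creep '[[0.001,-0.02,0,0,0,-2],[0.003,-0.06,0,0,0,-6],[0.005,-0.1,0,0,0,-10],[0.007,-0.14,0,0,0,-14],[0.009,-0.175,0.005,0,0,-18],[0.01,-0.2,0.01,0,0,-20],[0.0107,-0.2115,0.012,0,0,-20.8],[0.0107,-0.2115,0.012,0,0,-20.8]]' 0.085
python3 -m creep '[[0,0,0,0,0,0],[0,0,0.02,0,0,0],[0,0,0.045,0,0,0],[0,0,0.07,0,0,0],[0,0,0.084,0,0,0],[0,0,0.089,0,0,0],[0,0,0.089,0,0,0],[0,0,0.089,0,0,0]]'
python3 -c "
from h import *
go(.4589,-.0023,.0105,11.1)"
```

```text
clock: 21.9
tcp_pos: [0.4594, -0.0017, 0.0985]
orientation: [0.0, 0.995, 0.098, -0.0]
wrist_force: [0.5, -0.6, -0.2]
finger_gap: 0.0851
clock: 22.7
tcp_pos: [0.46, -0.0034, 0.0101]
orientation: [0.0, 0.995, 0.096, 0.001]
wrist_force: [0.4, 0.1, -0.7]
finger_gap: 0.085
go mm [-0.9 -1.3 -0.4] deg [ 0.04 -0.06 -0.05] t 22.7
```

```bash
python3 -m creep '[[0,0,0,0,0,0],[0,0,0,0,0,0],[0,0,0,0,0,0],[0,0,0,0,0,0],[0,0,0,0,0,0],[0,0,0,0,0,0],[0,0,0,0,0,0],[0,0,0,0,0,0]]' 0.04 90
python3 -m creep '[[0,0,-0.01,0,0,0],[0,0,-0.035,0,0,0],[0,0,-0.07,0,0,0],[0,0,-0.105,0,0,0],[0,0,-0.135,0,0,0],[0,0,-0.15,0,0,0],[0,0,-0.15,0,0,0],[0,0,-0.15,0,0,0]]'
python3 -m creep '[[0,0,0,0,8,0],[0,0,0,0,16,0],[0,0,0,0,24,0],[0,0,0,0,26,0],[0,0,0,0,26,0],[0,0,0,0,26,0],[0,0,0,0,26,0],[0,0,0,0,26,0]]'
python3 -m creep '[[0,0,0,0,-6,0],[0,0,0,0,-14,0],[0,0,0,0,-21,0],[0,0,0,0,-26,0],[0,0,0,0,-26,0],[0,0,0,0,-26,0],[0,0,0,0,-26,0],[0,0,0,0,-26,0]]'
python3 -c "
from h import *
torq(5)"
python3 -m creep '[[0,0,0,0,-8,0],[0,0,0,0,-16,0],[0,0,0,0,-24,0],[0,0,0,0,-26,0],[0,0,0,0,-26,0],[0,0,0,0,-26,0],[0,0,0,0,-26,0],[0,0,0,0,-26,0]]'
python3 -m creep '[[0,0,0,0,6,0],[0,0,0,0,14,0],[0,0,0,0,21,0],[0,0,0,0,26,0],[0,0,0,0,26,0],[0,0,0,0,26,0],[0,0,0,0,26,0],[0,0,0,0,26,0]]'
python3 -c "
from h import *
torq(5);go(.466,-.368,.06,-5)"
```

```text
clock: 23.5
tcp_pos: [0.4602, -0.0026, 0.0103]
orientation: [0.0, 0.995, 0.097, 0.001]
wrist_force: [-0.9, 0.7, 5.0]
finger_gap: 0.051
clock: 24.3
tcp_pos: [0.4587, -0.0025, 0.1588]
orientation: [-0.0, 0.995, 0.097, -0.0]
wrist_force: [0.1, 0.3, -5.2]
finger_gap: 0.0508
clock: 25.1
tcp_pos: [0.4604, -0.0028, 0.1596]
orientation: [-0.022, 0.97, 0.095, 0.224]
wrist_force: [-0.2, 0.1, -5.2]
finger_gap: 0.0509
clock: 25.9
tcp_pos: [0.4586, -0.0027, 0.1594]
orientation: [0.0, 0.995, 0.097, 0.001]
wrist_force: [-0.0, -0.3, -4.9]
finger_gap: 0.051
torque [0.011 0.007 0.012] sd [0.026 0.021 0.01 ]
clock: 26.95
tcp_pos: [0.4592, -0.0028, 0.1605]
orientation: [0.022, 0.97, 0.094, -0.222]
wrist_force: [0.7, 0.2, -4.8]
finger_gap: 0.0508
clock: 27.75
tcp_pos: [0.4603, -0.0027, 0.1592]
orientation: [0.0, 0.995, 0.097, -0.0]
wrist_force: [0.4, 0.2, -5.2]
finger_gap: 0.0508
torque [ 0.024  0.002 -0.001] sd [0.022 0.012 0.021]
go mm [-64.1 359.8  98.8] deg [-1.000e-02  7.000e-02  1.613e+01] t 28.0
```

This one is quiet, with a change of 0.005 N m. It goes in the near tray slot.

```bash
python3 -m creep '[[-0.004,0.025,0,0,0,1],[-0.012,0.07,0,0,0,3],[-0.021,0.115,0,0,0,5],[-0.029,0.16,0,0,0,7.5],[-0.037,0.205,0,0,0,10],[-0.045,0.25,0,0,0,12],[-0.053,0.295,0.01,0,0,14],[-0.059,0.33,0.03,0,0,16]]'
python3 -c "
from h import *
go(.466,-.368,.035,-5)"
```

```text
clock: 28.8
tcp_pos: [0.4661, -0.3419, 0.1303]
orientation: [0.002, 0.999, -0.044, 0.002]
wrist_force: [-0.2, -0.6, -3.4]
finger_gap: 0.0515
go mm [ 1.8 25.7 95.4] deg [ 0.18 -0.18 -0.04] t 28.8
```

```bash
python3 -m creep '[[0.002,0.02,0.01,0,0,0],[0.003,0.029,0.03,0,0,0],[0.003,0.029,0.055,0,0,0],[0.003,0.029,0.075,0,0,0],[0.003,0.029,0.088,0,0,0],[0.003,0.029,0.094,0,0,0],[0.003,0.029,0.094,0,0,0],[0.003,0.029,0.094,0,0,0]]'
python3 -c "
from h import *
go(.466,-.368,.0145,-5)"
```

```text
clock: 29.6
tcp_pos: [0.4662, -0.3673, 0.0362]
orientation: [0.001, 0.999, -0.042, 0.0]
wrist_force: [-0.3, -0.6, -4.1]
finger_gap: 0.0514
go mm [-0.2  0.7 21.7] deg [ 0.06 -0.06  0.15] t 29.6
```

```bash
python3 -m creep '[[0,0,0.005,0,0,0],[0,0,0.01,0,0,0],[0,0,0.014,0,0,0],[0,0,0.017,0,0,0],[0,0,0.019,0,0,0],[0,0,0.02,0,0,0],[0,0,0.021,0,0,0],[0,0,0.021,0,0,0]]'
python3 -m creep '[[0,0,0,0,0,0],[0,0,0.001,0,0,0],[0,0,0.001,0,0,0],[0,0,0.001,0,0,0],[0,0,0.001,0,0,0],[0,0,0.001,0,0,0],[0,0,0.001,0,0,0],[0,0,0.001,0,0,0]]'
```

```text
clock: 30.4
tcp_pos: [0.4657, -0.3671, 0.0145]
orientation: [0.0, 0.999, -0.043, 0.0]
wrist_force: [0.2, -0.2, -5.2]
finger_gap: 0.0512
clock: 31.2
tcp_pos: [0.4657, -0.3671, 0.0144]
orientation: [0.0, 0.999, -0.043, 0.0]
wrist_force: [-4.2, 1.6, 6.0]
finger_gap: 0.0515
```

Standing on the tray floor. Release, lift, and go back for the rattling case at (0.413, -0.209).

```bash
python3 -m creep '[[0,0,0,0,0,0],[0,0,0,0,0,0],[0,0,0,0,0,0],[0,0,0,0,0,0],[0,0,-0.01,0,0,0],[0,0,-0.03,0,0,0],[0,0,-0.065,0,0,0],[0,0,-0.1,0,0,0]]' 0.066
python3 -c "
from h import *
go(.413,-.2094,.10,-9.7)"
```

```text
clock: 32.0
tcp_pos: [0.4652, -0.3666, 0.1145]
orientation: [-0.0, 0.999, -0.043, -0.0]
wrist_force: [-0.3, -0.2, -0.1]
finger_gap: 0.0659
go mm [ -65.4 -152.2   14.7] deg [-0.04  0.05  4.82] t 32.0
```

```bash
python3 -m creep '[[-0.008,-0.02,0,0,0,1],[-0.022,-0.05,0,0,0,2],[-0.036,-0.085,0,0,0,3],[-0.05,-0.115,0,0,0,4],[-0.06,-0.14,0.005,0,0,4.8],[-0.065,-0.152,0.013,0,0,4.8],[-0.065,-0.152,0.014,0,0,4.8],[-0.065,-0.152,0.014,0,0,4.8]]' 0.085
python3 -c "
from h import *
for n in ('top','side'):
    im,d=env.read_camera(n); cv2.imwrite('pics/%s2.png'%n,im)
    if n=='top':
        for r in cases(world('top',d),.043): print(r)
go(.413,-.2094,.0105,-9.7)"
```

```text
clock: 32.8
tcp_pos: [0.4143, -0.2105, 0.0999]
orientation: [0.0, 0.996, -0.084, 0.001]
wrist_force: [0.8, -0.6, 0.3]
finger_gap: 0.085
((array([ 0.8261, -0.7602]), array([157.9,  56.4]), 51.7), np.int32(518), 0.0504, array([ 0.826, -0.752]))
((array([ 0.6496, -0.7112]), array([257.1, 107.8]), -53.8), np.int32(1076), 0.0506, array([ 0.6711, -0.73  ]))
((array([ 0.589 , -0.3768]), array([109.2,  52.8]), -4.8), np.int32(912), 0.0523, array([ 0.5876, -0.3757]))
((array([ 0.4636, -0.3673]), array([108.5,  51.3]), -2.3), np.int32(489), 0.0522, array([ 0.4775, -0.3739]))
go mm [-2.1 -1.6 89.5] deg [ 0.06 -0.09 -0.01] t 32.9
```

View pics/side2.png

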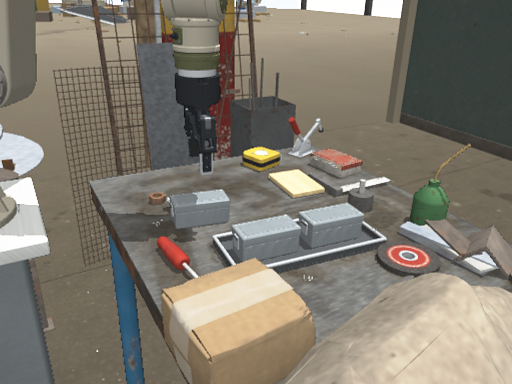

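Both quiet cases stand flat in the tray, at (265,238) and (330,225). The rattler stands at (200,207) below the gripper, and the bystanders are where they were. Picking up the rattler.

```bash
python3 -m creep '[[-0.001,-0.001,0.015,0,0,0],[-0.001,-0.001,0.035,0,0,0],[-0.001,-0.001,0.06,0,0,0],[-0.001,-0.001,0.078,0,0,0],[-0.001,-0.001,0.086,0,0,0],[-0.001,-0.001,0.089,0,0,0],[-0.001,-0.001,0.089,0,0,0],[-0.001,-0.001,0.089,0,0,0]]'
python3 -m creep '[[0,0,0,0,0,0],[0,0,0,0,0,0],[0,0,0,0,0,0],[0,0,0,0,0,0],[0,0,0,0,0,0],[0,0,0,0,0,0],[0,0,0,0,0,0],[0,0,0,0,0,0]]' 0.04 90
python3 -m creep '[[0,0,-0.01,0,0,0],[0,0,-0.035,0,0,0],[0,0,-0.07,0,0,0],[0,0,-0.105,0,0,0],[0,0,-0.135,0,0,0],[0,0,-0.15,0,0,0],[0,0,-0.17,0,0,0],[0,0,-0.18,0,0,0]]'
python3 -c "
from h import *
torq(3);go(.668,-.152,.19,-5)"
```

```text
clock: 33.7
tcp_pos: [0.4137, -0.2095, 0.0111]
orientation: [0.0, 0.996, -0.084, 0.001]
wrist_force: [0.5, -0.0, 0.5]
finger_gap: 0.0847
clock: 34.5
tcp_pos: [0.4135, -0.2094, 0.0112]
orientation: [0.001, 0.996, -0.084, 0.001]
wrist_force: [-0.1, -1.1, 4.7]
finger_gap: 0.0511
clock: 35.3
tcp_pos: [0.413, -0.2088, 0.1919]
orientation: [0.0, 0.996, -0.084, 0.0]
wrist_force: [0.1, -1.4, -3.4]
finger_gap: 0.0509
torque [-0.011  0.011 -0.016] sd [0.014 0.017 0.021]
go mm [241.9 -98.9   0.4] deg [ 0.02 -0.02 -4.68] t 35.45
```

The moment reads only 0.011 here, where I expected about 0.07. I'll shake it once more to be sure.

```bash
python3 -m creep '[[0,0,0,0,8,0],[0,0,0,0,16,0],[0,0,0,0,24,0],[0,0,0,0,26,0],[0,0,0,0,26,0],[0,0,0,0,26,0],[0,0,0,0,26,0],[0,0,0,0,26,0]]'
python3 -m creep '[[0,0,0,0,-6,0],[0,0,0,0,-14,0],[0,0,0,0,-21,0],[0,0,0,0,-26,0],[0,0,0,0,-26,0],[0,0,0,0,-26,0],[0,0,0,0,-26,0],[0,0,0,0,-26,0]]'
python3 -c "
from h import *
torq(5)"
python3 -m creep '[[0,0,0,0,-8,0],[0,0,0,0,-16,0],[0,0,0,0,-24,0],[0,0,0,0,-26,0],[0,0,0,0,-26,0],[0,0,0,0,-26,0],[0,0,0,0,-26,0],[0,0,0,0,-26,0]]'
python3 -m creep '[[0,0,0,0,6,0],[0,0,0,0,14,0],[0,0,0,0,21,0],[0,0,0,0,26,0],[0,0,0,0,26,0],[0,0,0,0,26,0],[0,0,0,0,26,0],[0,0,0,0,26,0]]'
python3 -c "
from h import *
torq(5);go(.668,-.152,.19,-5)"
```

```text
clock: 36.25
tcp_pos: [0.4138, -0.2094, 0.1907]
orientation: [0.019, 0.971, -0.082, 0.224]
wrist_force: [0.3, 0.5, -4.7]
finger_gap: 0.0508
clock: 37.05
tcp_pos: [0.4123, -0.2086, 0.1905]
orientation: [0.0, 0.996, -0.085, 0.001]
wrist_force: [0.4, 0.2, -3.8]
finger_gap: 0.0509
torque [-0.016 -0.078  0.014] sd [0.038 0.026 0.026]
clock: 38.1
tcp_pos: [0.4126, -0.2089, 0.1915]
orientation: [-0.018, 0.971, -0.083, -0.223]
wrist_force: [0.8, -0.0, -3.6]
finger_gap: 0.0507
clock: 38.9
tcp_pos: [0.4137, -0.2092, 0.1902]
orientation: [-0.0, 0.996, -0.084, -0.001]
wrist_force: [-0.1, 1.1, -5.2]
finger_gap: 0.0512
torque [ 0.014  0.081 -0.024] sd [0.042 0.038 0.038]
go mm [241.6 -98.8  -0.4] deg [-0.02  0.06 -4.66] t 39.15
```

Confirmed: -0.078 then +0.081 N m, a change of 0.16, so it is loose. Carrying it to the board.

```bash
python3 -m creep '[[0.01,-0.004,0,0,0,0],[0.035,-0.014,0,0,0,-1],[0.07,-0.028,0,0,0,-2],[0.105,-0.043,0,0,0,-3],[0.14,-0.057,0,0,0,-4],[0.175,-0.071,0,0,0,-4.6],[0.205,-0.084,0,0,0,-4.6],[0.228,-0.093,0,0,0,-4.6]]'
python3 -m creep '[[0.01,-0.006,0,0,0,0],[0.014,-0.007,0,0,0,0],[0.014,-0.007,0,0,0,0],[0.014,-0.007,0,0,0,0],[0.014,-0.007,0,0,0,0],[0.014,-0.007,0,0,0,0],[0.014,-0.007,0,0,0,0],[0.014,-0.007,0,0,0,0]]'
python3 -c "
from h import *
go(.668,-.152,.19,-5); print(env.get_state()['qvel'].round(3))
for n in ('top','side'):
    im,d=env.read_camera(n); cv2.imwrite('pics/%s3.png'%n,im)
    if n=='top':
        W=world(n,d)
        for r in cases(W,.043): print(r)
        for k,(u,v) in dict(tape=(187,148),saw=(305,123),nut=(220,266)).items(): print(k,W[v,u].round(4))
"
```

```text
clock: 39.95
tcp_pos: [0.656, -0.1542, 0.1892]
orientation: [-0.0, 0.999, -0.044, 0.0]
wrist_force: [0.7, -0.0, -4.2]
finger_gap: 0.0509
clock: 40.75
tcp_pos: [0.6677, -0.15, 0.1906]
orientation: [0.0, 0.999, -0.045, 0.0]
wrist_force: [0.1, -0.6, -4.2]
finger_gap: 0.0509
go mm [0.5 2.  0.6] deg [ 0.01 -0.02 -0.11] t 40.75
[ 0.003  0.004  0.002  0.    -0.001  0.001]
((array([ 0.8266, -0.7597]), array([155.9,  55.4]), 51.0), np.int32(527), 0.0506, array([ 0.826 , -0.7531]))
((array([ 0.6509, -0.713 ]), array([253.6, 105.9]), -55.6), np.int32(1075), 0.0503, array([ 0.6708, -0.7303]))
((array([ 0.589 , -0.3764]), array([108.5,  52.1]), -4.5), np.int32(911), 0.0523, array([ 0.5877, -0.3758]))
((array([ 0.4637, -0.3664]), array([109.4,  52.4]), -4.6), np.int32(973), 0.0524, array([ 0.4633, -0.3654]))
tape [ 0.4714 -0.1222  0.6902]
saw [ 0.7184 -0.3036  0.0346]
nut [ 0.3655 -0.0843  0.0159]
```

View pics/side3.png

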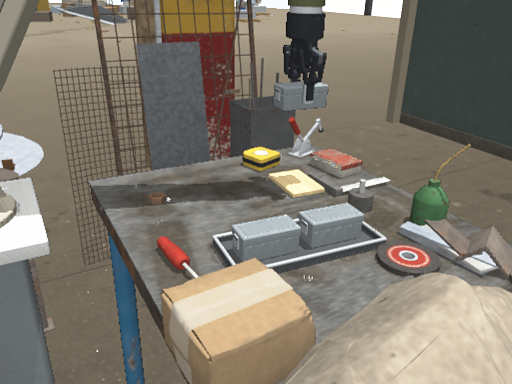

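The side view shows the rattler level in the gripper at (301,96) above the board at (296,183). The two quiet cases are flat in the tray at (265,238) and (330,225). Tape, saw and nut are in place. Handing in.

```bash
python3 -c "
from workcell import env
print(env.hand_in())"
```

```text
the job is handed in; nothing more can be done
None
```

The rattling case is the one that stood at about (0.413, -0.209). I handed in at about 41 s, holding it level and still above the plywood board. The hand-in reports no verdict, so these results rest on my own checks.

- **Which case rattles:** I tipped all three both ways and compared the moment in the two level poses.
  - The rattler's changed by 0.145 N m, and by 0.16 when I repeated the test.
  - The other two changed by at most 0.04 and 0.005.
- **Quiet cases:** both stand flat in the tray and are let go. Their centres are at (0.589, -0.376) and (0.464, -0.366), with their tops at 52 mm, as expected on the tray floor.
- **Rattling case:** it is gripped at 90 N, with the tool within about 2 mm of the board's centre seen from above. The TCP is 0.19 m above the bench, which puts the case centre near 0.2 m.
- **Bystanders:** by depth, the hole saw and nut are where they were. The arm hid the tape measure in the last top view, but the side view shows it in place.

**One reading that disagreed:** when I picked the rattler up again, three quick readings averaged 0.011 N m, where I expected about 0.07. I don't know why, so I repeated the full tip test, which confirmed the slug is loose.

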